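Stow the objective that fits the storage pot

ROBOT

A 6-joint arm with a two-finger parallel gripper is mounted at the origin on the work surface. World frame = base frame: x ahead of the robot, y to its left, z up, the work surface at z = 0. Lengths are in m, angles in rad, forces in N, time in s.
With the tool pointing down it reaches from about 0.35 to 0.975 m from the base axis. Payload 4.9 kg.
Tool frame: the origin (TCP) lies at the very end of the fingers, on their centre line; the grasp point (between the pads) lies 19 mm behind it; x points along the fingers, y is the direction in which the jaws open and shut, and the axes are right-handed (so a half turn about x gives the same grasp; the last joint's range is limited). The gripper opens to 85 mm and grips with 20 to 120 N. Pads are 22 mm wide; open, the fingers measure 114 mm over their backs; the gripper's body (76 mm by 85 mm) begins 54 mm behind the grasp point. The pads swing forward as they close: fully open they stand 13 mm farther back than shut.
Start: joints at [1.05, 0.053, 1.613, -0, 1.476, -0.119], TCP at [0.244, 0.575, 0.231] pointing down, gripper open.
Joint ranges: [-3.01, 3.01], [-1.01, 2.22], [0.06, 2.58], [-1.02, 4.17], [0.09, 2.62], [-3.14, 3.14]. Speed limits (rad/s): [2.57, 2.57, 3.14, 3.14, 3.14, 3.14].

INTERFACE

Orientations are given as a unit quaternion [w, x, y, z].
In Python, from plant import manip gives the robot as it stands.
- The arm moves only by the tool play_rows, never from a script. Its argument "plan" is a list of rows, each a list of 5 numbers: the shift along the tool's x, y, z in mm, then the turn about the tool's x in rad, then the closure, from -1 (fully open) to 1 (shut). A call has 1 to 8 rows; each row is the pose to reach, as a shift and turn from the pose commanded when the call began, along the tool's axes at that moment; what a row does not reach only later rows make up. A row lasts 1/8 s, in which the tool goes at most 62.5 mm and 10.7 degrees, less where a joint would pass 70% of its speed; a pose out of reach is approached as far as the arm can. A call with a gripper value outside its range is refused whole. The fingers move at their own pace and stop on an object; the grip force is fixed at half the most. Time passes only in rows, so rows that repeat a pose let the fingers close. It gives the time, the measured TCP pose, the force and the opening at its end, in the units of the state.
- manip.state(): the state, without advancing time (a new reading comes with each control period).
- manip.grab_frame(name): name is "side" or "top" or "wrist"; returns a dict with "img" (400x640x3 uint8, red, green, blue), "range_z" (400x640 float32, m along the optical axis (not along the pixel's ray), 0 where there is no reading), "fx", "fy", "cx", "cy" (pixels), "k1" (the pictures are not rectified: a ray, as slopes to the right and down, at radius r is drawn at 1 + k1 r^2 times it, then the intrinsics apply), "origin" and "rotation" of the camera in the world. Camera axes: x right, y up, looking along -z (the intrinsics and any distortion apply to the point x, -y, -z); pixel columns grow to the right and rows downward; lengths in m; the calibration is good to about 2 mm. A picture is of the moment at which its call begins.
- manip.job_done(): hands the job in, once; it reports no verdict.
The state is a dict: "time": time; "joint_pos": joint angles; "joint_vel": joint speeds; "joint_efforts": joint torques, N m; "tool_pos": TCP position; "tool_rot": TCP orientation; "contact_force": force on the tool from outside, world axes, zero at the start; "ft_torque": the same for the moment, N m; "gripper_width": opening from 0.0 (shut) to 1.0 (fully open).
Only numpy, scipy, OpenCV 4.12 (cv2) and the standard library are available. Lean on these libraries where they do the work, as an engineer would, in place of code of your own. Each camera call takes 0.05 s, during which the arm holds its last target. There are 200 camera calls.

TASK

Find which of the three microscope objectives belongs in the white storage pot: it is the widest one that still goes into the pot. Lower it upright into the pot until it stands on the bottom, without dropping it in, and let go; leave the pot and the other two objectives standing upright on the bench, and do not knock any of them over.

Things in the scene. Friction and masses are not known exactly. Their poses are not given: they have to be found in the camera images.
- lens_thin_mid (a point): thinnest of three round steel microscope objectives standing lens up: 26 mm diameter straight barrel to 68 mm up, then a short taper to a flat top; 78 mm tall, black band near the foot. Point: on its axis half-way up, 39 mm above the foot, z up. Any yaw. Grip the barrel 45 to 60 mm above the foot, so that the fingers clear the pot's rim
- lens_medium_mid (a point): middle-sized of three round steel microscope objectives standing lens up: 37 mm diameter straight barrel to 68 mm up, then a short taper to a flat top; 78 mm tall, black band near the foot. Point: on its axis half-way up, 39 mm above the foot, z up. Any yaw. Grip the barrel 45 to 60 mm above the foot, so that the fingers clear the pot's rim
- lens_wide_mid (a point): widest of three round steel microscope objectives standing lens up: 54 mm diameter straight barrel to 68 mm up, then a short taper to a flat top; 78 mm tall, black band near the foot. Point: on its axis half-way up, 39 mm above the foot, z up. Any yaw. Grip the barrel 45 to 60 mm above the foot, so that the fingers clear the pot's rim
- pot: open round white plastic pot with grip ribs, loose, empty, mouth up: 55 mm outside diameter (57 over the ribs), 46 to 47 mm inside, 32 mm tall, inner floor 5 mm above its underside. Origin: centre of its underside, on the bench; z up. (The flat white disc of similar width elsewhere is only a cap.)
Things that resemble listed ones, but are neither listed nor needed, are in the scene too. Leave any purple look-alike of the part that bears lens_medium_mid alone.

How it is judged:
On the way:
1. the middle-sized objective, still held, is lowered into the pot to within about 12 mm of its floor (contact force between the fingers and lens_medium above 0.3 N and z of lens_medium_mid in the frame of pot below 0.056 m and horizontal distance between lens_medium_mid and pot below 0.015 m), for 0.1 s.
At the end, for the whole second after the job is handed in: the middle-sized objective stands on the floor of the pot (within 4 mm of it, axis within 12 mm of the pot's, upright within 10 degrees); the pot stands upright on the bench, and the other two objectives stand upright (10 degrees) on the bench (horizontal distance between lens_medium_mid and pot below 0.012 m and z of lens_medium_mid in the frame of pot between 0.038 and 0.048 m and angle between each of lens_medium_mid, pot, lens_thin_mid, lens_wide_mid's own z axis and vertical below 0.17 rad and height (world z) of pot below 0.01 m and height (world z) of each of lens_thin_mid, lens_wide_mid below 0.046 m); the robot touches nothing.
It fails at once if the pot or an objective is knocked over (angle between any of pot, lens_thin_mid, lens_medium_mid, lens_wide_mid's own z axis and vertical above 1.1 rad).
It also fails if it takes over 45 s, if anything falls off the work surface, if the arm or the gripper's body presses on something with over 40 N, if the wrist force passes 120 N, or if a joint passes its speed limit or range.

## Working session

There is one attempt and no reset: what is moved stays moved. The work goes in short steps, Python scripts to look and compute and a tool call to move; the robot and the scene stay as the last step left them, time stands still between calls to the robot, and variables do not carry over. Pictures are saved under pics/ and viewed, about 8 in all and at most 12, crops included, and the job is handed in when it is done.

Besides the shell and the picture viewer there is one more tool, called after "Request:" as name(argument=value, ...), one argument or row to a line, values as JSON. play_rows: Moves the arm, as the interface text tells. Its arguments: {"type":"object","properties":{"plan":{"type":"array"}},"required":["plan"]}

```bash
mkdir -p pics
cat > h.py <<'E'
import numpy as np, cv2
from plant import manip
def grab(n):
    f=manip.grab_frame(n); f['n']=n; return f
def save(f,name,crop=None,s=1):
    im=cv2.cvtColor(f['img'],cv2.COLOR_RGB2BGR)
    if crop: x0,y0,x1,y1=crop; im=im[y0:y1,x0:x1]
    cv2.imwrite('pics/'+name,cv2.resize(im,None,fx=s,fy=s,interpolation=cv2.INTER_CUBIC))
def ray(f,u,v):
    K=np.array([[f['fx'],0,f['cx']],[0,f['fy'],f['cy']],[0,0,1.]])
    p=cv2.undistortPoints(np.array([[[u,v]]],float),K,np.array([f['k1'],0,0,0.]))[0,0]
    return np.array(f['origin']),np.array(f['rotation'])@np.array([p[0],-p[1],-1.])
def onz(f,u,v,z):
    o,d=ray(f,u,v); return o+d*(z-o[2])/d[2]
def cloud(f):
    h,w=f['range_z'].shape; uu,vv=np.meshgrid(np.arange(w),np.arange(h))
    K=np.array([[f['fx'],0,f['cx']],[0,f['fy'],f['cy']],[0,0,1.]])
    p=cv2.undistortPoints(np.stack([uu,vv],-1).reshape(-1,1,2).astype(float),K,np.array([f['k1'],0,0,0.])).reshape(h,w,2)
    z=f['range_z']; c=np.stack([p[...,0]*z,-p[...,1]*z,-z],-1)
    return c@np.array(f['rotation']).T+np.array(f['origin'])
E
python3 - <<'E'
from h import *
for n in ('top','side'):
    f=grab(n); save(f,n+'0.png'); print(n,f['origin'],f['fx'],f['k1'])
s=manip.state(); print(s['tool_pos'],s['tool_rot'],s['gripper_width'],s['time'])
E
```

```text
top [ 0.47204239 -0.00569237  1.02115023] 431.79448402445036 -0.046863130818969916
side [0.36939212 0.41069619 0.58306548] 390.6152980453996 -0.006126333662129818
[0.24412819 0.5747333  0.23017923] [ 0.69268683  0.14045837  0.69308792 -0.14172342] 1.0006246693026304 0.1
```

View pics/top0.png

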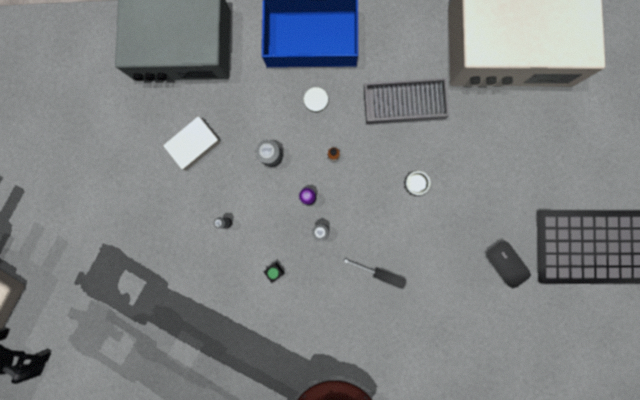

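View pics/side0.png

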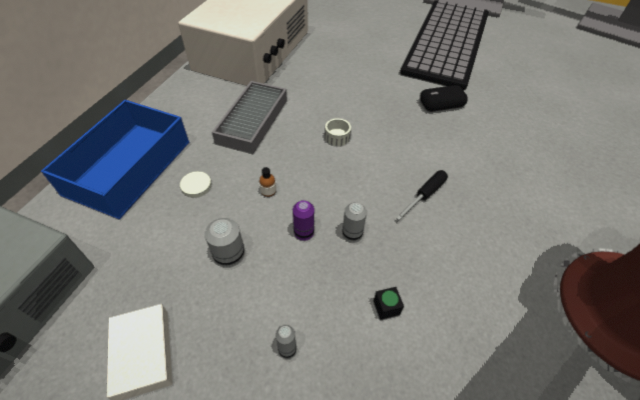

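Candidates in the top picture:
- Steel objectives: medium (321,230), wide (269,152) and thin (221,222).
- Purple look-alike at (308,196), to be left alone.
- Pot (open ring) at (418,183). The cap is the flat disc at (316,99).

I choose (321,230) and (418,183), and will measure both and check them in a crop.

Run:
```python
from h import *
T=grab('top'); S=grab('side'); 
cs={n:cloud(f) for n,f in (('top',T),('side',S))}
for nm,(u,v),h in (('med',(321,230),.078),('wide',(269,152),.078),('thin',(221,222),.078),('pot',(418,183),.032),('purple',(308,196),.078)):
    g=onz(T,u,v,h)[:2]
    for n,c in cs.items():
        m=(np.hypot(c[...,0]-g[0],c[...,1]-g[1])<.045)&(c[...,2]>.012)&(c[...,2]<.1)
        p=c[m]
        if len(p)<10: print(nm,n,len(p));continue
        (cc,r)=cv2.minEnclosingCircle(p[:,:2].astype(np.float32)); t=p[p[:,2]>np.percentile(p[:,2],98)-.004]
        print(nm,n,g.round(3),len(p),'circ',np.round(cc,4),round(r,4),'toppts',t.mean(0).round(4))
save(T,'crop1.png',(200,120,440,260),3)
```

```text
Traceback (most recent call last):
  File "h.py", line 20, in cloud
    return c@np.array(f['rotation']).T+np.array(f['origin'])
           ~^~~~~~~~~~~~~~~~~~~~~~~~~~
ValueError: matmul: Input operand 1 has a mismatch in its core dimension 0, with gufunc signature (n?,k),(k,m?)->(n?,m?) (size 4 is different from 3)
```

Rotation is a quaternion, so I'll convert it.

```bash
sed -i "s/f\['n'\]=n; return f/q=np.array(f['rotation']); f['rotation']=R.from_quat(q[[1,2,3,0]]).as_matrix(); return f/; 1a from scipy.spatial.transform import Rotation as R" h.py
python3 - <<'E'
from h import *
T=grab('top'); S=grab('side'); 
cs={n:cloud(f) for n,f in (('top',T),('side',S))}
for nm,(u,v),h in (('med',(321,230),.078),('wide',(269,152),.078),('thin',(221,222),.078),('pot',(418,183),.032),('purple',(308,196),.078)):
    g=onz(T,u,v,h)[:2]
    for n,c in cs.items():
        m=(np.hypot(c[...,0]-g[0],c[...,1]-g[1])<.045)&(c[...,2]>.012)&(c[...,2]<.1)
        p=c[m]
        if len(p)<10: print(nm,n,len(p));continue
        (cc,r)=cv2.minEnclosingCircle(p[:,:2].astype(np.float32)); t=p[p[:,2]>np.percentile(p[:,2],98)-.004]
        print(nm,n,g.round(3),len(p),'circ',np.round(cc,4),round(r,4),'toppts',t.mean(0).round(4))
save(T,'crop1.png',(200,120,440,260),3)
s=manip.state(); q=s['tool_rot']; print(R.from_quat(np.array(q)[[1,2,3,0]]).as_matrix().round(3))
E
```

```text
med top [0.457 0.032] 227 circ [0.4521 0.0341] 0.0183 toppts [0.4522 0.0347 0.0789]
med side [0.457 0.032] 730 circ [0.4535 0.0356] 0.0187 toppts [0.4534 0.0361 0.0787]
wide top [0.628 0.148] 551 circ [0.6315 0.1536] 0.0275 toppts [0.6313 0.1535 0.0791]
wide side [0.628 0.148] 1383 circ [0.6329 0.1539] 0.0276 toppts [0.6321 0.1551 0.0787]
thin top [0.473 0.253] 169 circ [0.4709 0.2603] 0.0132 toppts [0.4706 0.2595 0.0792]
thin side [0.473 0.253] 555 circ [0.4722 0.2605] 0.0132 toppts [0.4722 0.2605 0.0787]
pot top [ 0.564 -0.188] 193 circ [ 0.5644 -0.1874] 0.0278 toppts [ 0.5623 -0.1864  0.0326]
pot side [ 0.564 -0.188] 435 circ [ 0.5668 -0.1869] 0.0295 toppts [ 0.5666 -0.1864  0.0322]
purple top [0.531 0.061] 244 circ [0.5318 0.0644] 0.0187 toppts [0.5319 0.0645 0.0786]
purple side [0.531 0.061] 721 circ [0.5336 0.0658] 0.0185 toppts [0.5331 0.0657 0.0788]
[[-0.     0.391  0.92 ]
 [-0.001  0.92  -0.391]
 [-1.    -0.001 -0.   ]]
```

View pics/crop1.png

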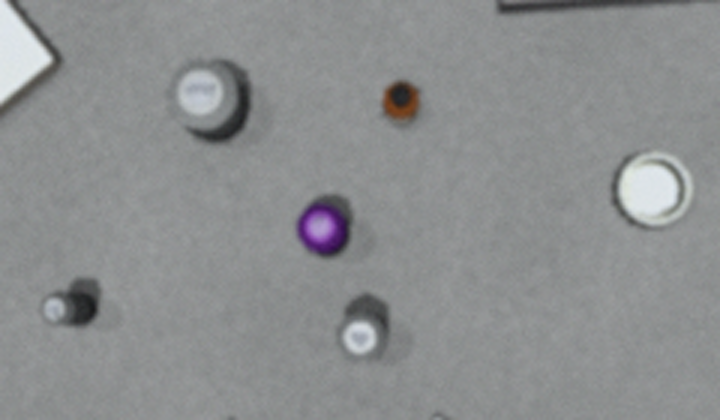

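The crop shows the steel medium objective at crop (360,337), separate from the purple one at (324,229), and the open pot at (652,190). The measured radii of 18.5 and 28 mm agree with the description. Now I'll move above the medium objective.

Request:
play_rows(
  plan=[
    [0,-50,50,0,-1],
    [0,-100,97,0,-1],
    [0,-145,141,0,-1],
    [0,-190,184,0,-1],
    [0,-235,228,0,-1],
    [0,-280,272,0,-1],
    [0,-325,315,0,-1],
    [0,-370,359,0,-1],
  ],
)

```text
time: 1.3
tool_pos: [0.4248, 0.1069, 0.2316]
tool_rot: [0.693, 0.141, 0.692, -0.141]
contact_force: [0.5, 0.7, -0.1]
gripper_width: 0.997
```

Request:
play_rows(
  plan=[
    [0,-25,24,0,-1],
    [20,-45,44,0,-1],
    [50,-45,44,0,-1],
    [80,-45,44,0,-1],
    [80,-45,44,0,-1],
    [80,-45,44,0,-1],
  ],
)

```text
time: 2.05
tool_pos: [0.448, 0.0502, 0.1525]
tool_rot: [0.693, 0.141, 0.692, -0.141]
contact_force: [-0.4, -0.2, 0.4]
gripper_width: 0.998
```

```bash
cat >> h.py <<'E'
def rel(p):
    s=manip.state(); M=R.from_quat(np.array(s['tool_rot'])[[1,2,3,0]]).as_matrix()
    return (M.T@(np.array(p)-np.array(s['tool_pos']))*1000).round(1)
def top_center(c,g,zmin,zmax,rad=.045):
    m=(np.hypot(c[...,0]-g[0],c[...,1]-g[1])<rad)&(c[...,2]>zmin)&(c[...,2]<zmax); p=c[m]
    cc,r=cv2.minEnclosingCircle(p[:,:2].astype(np.float32)); return len(p),np.round(cc,4),round(r,4),np.round(p.mean(0),4)
E
python3 - <<'E'
from h import *
s=manip.state(); print(s['time'],s['tool_pos'],s['tool_rot'],s['contact_force'])
f=grab('wrist'); save(f,'w1.png'); c=cloud(f)
print(top_center(c,(.4528,.0349),.07,.085,.03),top_center(c,(.4528,.0349),.02,.085,.03))
print(rel((.4528,.0349,.034)))
E
```

```text
2.05 [0.44800318 0.05020409 0.15253915] [ 0.69345172  0.14113397  0.69233993 -0.14096569] [-0.40106277 -0.18941179  0.3966731 ]
(1899, array([0.4526, 0.0337]), 0.0179, array([0.4508, 0.035 , 0.0763])) (2796, array([0.4528, 0.0338]), 0.0188, array([0.448 , 0.0368, 0.0683]))
[119.1 -12.5   9.7]
```

View pics/w1.png

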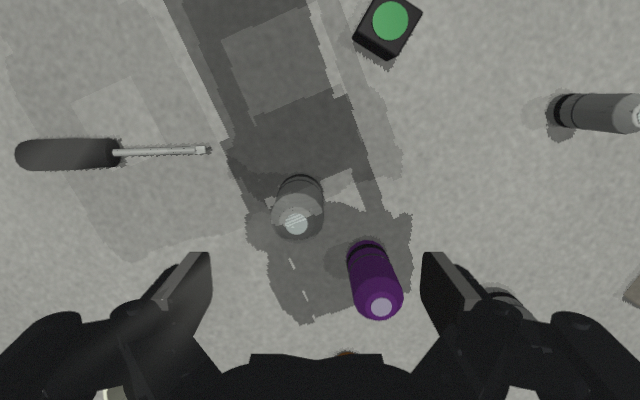

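The wrist view shows the steel medium objective at (297,222), with the purple one at (380,300) clear of the finger path. I'll centre over it and descend.

Request:
play_rows(
  plan=[
    [0,-13,10,0,-1],
    [20,-13,10,0,-1],
    [55,-13,10,0,-1],
    [85,-13,10,0,-1],
    [105,-13,10,0,-1],
    [118,-13,10,0,-1],
    [118,-13,10,0,-1],
    [118,-13,10,0,-1],
  ],
)

```text
time: 3.1
tool_pos: [0.4525, 0.034, 0.0345]
tool_rot: [0.694, 0.141, 0.692, -0.141]
contact_force: [0.1, 0.0, 0.6]
gripper_width: 0.998
```

Request:
play_rows(
  plan=[
    [0,0,0,0,-0.4],
    [0,0,0,0,0],
    [0,0,0,0,0.4],
    [0,0,0,0,1],
    [0,0,0,0,1],
    [0,0,0,0,1],
    [0,0,0,0,1],
    [0,0,0,0,1],
  ],
)

```text
time: 4.1
tool_pos: [0.4522, 0.0343, 0.0339]
tool_rot: [0.693, 0.141, 0.692, -0.141]
contact_force: [0.6, 1.1, 5.0]
gripper_width: 0.411
```

Request:
play_rows(
  plan=[
    [-10,0,0,0,1],
    [-40,0,0,0,1],
    [-80,0,0,0,1],
    [-110,0,0,0,1],
    [-110,0,0,0,1],
    [-110,0,0,0,1],
  ],
)

```text
time: 4.85
tool_pos: [0.4502, 0.0343, 0.1414]
tool_rot: [0.692, 0.141, 0.694, -0.141]
contact_force: [-0.5, -0.0, -3.2]
gripper_width: 0.417
```

Run:
```python
from h import *
s=manip.state(); print(s['time'],s['tool_pos'],s['contact_force'],s['gripper_width'])
S=grab('side'); save(S,'s2.png'); c=cloud(S)
f=grab('wrist')
P=s['tool_pos']; print(rel((.566,-.187,P[2])))
print('wide/thin/pot',[top_center(c,g,.012,.09) for g in ((.632,.154),(.4715,.2605),(.5655,-.187))])
```

```text
4.85 [0.45019423 0.03432899 0.14138073] [-0.47156791 -0.0118892  -3.23723129] 0.4171151296823652
[  -1.1 -158.3  193.4]
wide/thin/pot [(1385, array([0.6328, 0.1543]), 0.0275, array([0.624 , 0.1623, 0.0597])), (556, array([0.4719, 0.2609]), 0.0132, array([0.4694, 0.2648, 0.0592])), (334, array([ 0.5675, -0.1869]), 0.0297, array([ 0.5727, -0.1844,  0.024 ]))]
```

View pics/s2.png

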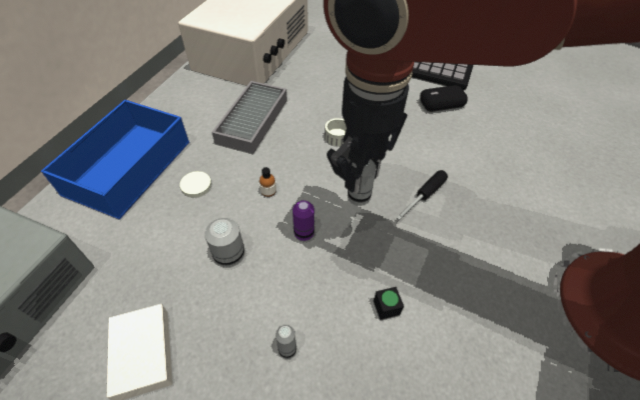

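The side view shows the lens held upright off the bench at (360,190). The purple, wide and thin objectives are undisturbed. Next I'll carry it to above the pot.

Request:
play_rows(
  plan=[
    [0,-20,25,0,1],
    [0,-45,55,0,1],
    [0,-75,92,0,1],
    [0,-105,128,0,1],
    [0,-130,159,0,1],
    [0,-150,184,0,1],
    [0,-158,193,0,1],
    [0,-158,193,0,1],
  ],
)

```text
time: 5.95
tool_pos: [0.5666, -0.1864, 0.1419]
tool_rot: [0.692, 0.142, 0.694, -0.141]
contact_force: [-0.7, 0.2, -2.8]
gripper_width: 0.416
```

Request:
play_rows(
  plan=[
    [20,0,0,0,1],
    [40,0,0,0,1],
    [50,0,0,0,1],
    [50,0,0,0,1],
    [50,0,0,0,1],
  ],
)

```text
time: 6.58
tool_pos: [0.5677, -0.1867, 0.0938]
tool_rot: [0.693, 0.141, 0.693, -0.141]
contact_force: [0.2, -0.3, -2.0]
gripper_width: 0.416
```

Run:
```python
from h import *
s=manip.state(); print(s['time'],s['tool_pos'],s['tool_rot'],s['contact_force'],s['gripper_width'])
P=s['tool_pos']
for n in ('side','wrist'):
    f=grab(n); save(f,n+'3.png'); c=cloud(f)
    for a,z0,z1,rad in (('lens low',.055,.085,.03),('pot rim',.024,.04,.034),('potall',.012,.04,.034)):
        try: print(n,a,top_center(c,(.566,-.187),z0,z1,rad))
        except Exception as e: print(n,a,'none')
a=cv2.imread('pics/side3.png')[60:200,270:450]; b=cv2.imread('pics/wrist3.png')
cv2.imwrite('pics/m3.png',np.hstack([cv2.resize(a,(386,300)),cv2.resize(b[:,:],(400,300))]))
```

```text
6.575 [ 0.56774333 -0.18671968  0.09383479] [ 0.69322765  0.14098225  0.69255665 -0.14115497] [ 0.19159329 -0.34680809 -2.03512575] 0.41567583461824664
side lens low (167, array([ 0.569 , -0.1846]), 0.0186, array([ 0.5656, -0.1734,  0.0734]))
side pot rim (203, array([ 0.5664, -0.1871]), 0.0288, array([ 0.5649, -0.1815,  0.0297]))
side potall (403, array([ 0.5664, -0.1871]), 0.0288, array([ 0.5653, -0.1838,  0.0239]))
wrist lens low (909, array([ 0.5657, -0.1863]), 0.0184, array([ 0.555 , -0.1815,  0.0749]))
wrist pot rim (1363, array([ 0.566 , -0.1888]), 0.0285, array([ 0.5544, -0.1856,  0.0313]))
wrist potall (1764, array([ 0.5657, -0.1888]), 0.0285, array([ 0.554 , -0.1855,  0.0284]))
```

View pics/m3.png

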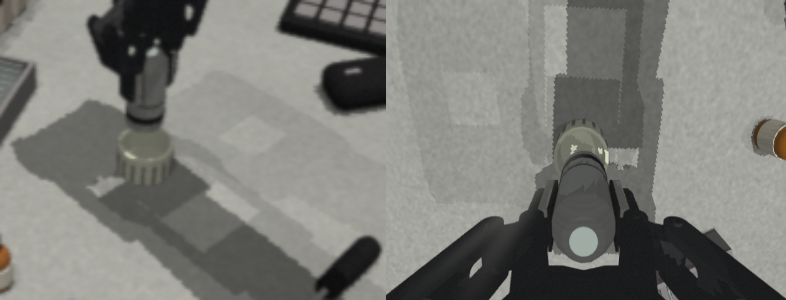

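Both pictures show the lens upright above the pot. Both cameras put it about 2.5 mm too far in +y. I'll correct that and lower it, watching the force.

Request:
play_rows(
  plan=[
    [0,-3,0,0,1],
    [8,-3,0,0,1],
    [18,-3,0,0,1],
    [26,-3,0,0,1],
    [34,-3,0,0,1],
    [42,-3,0,0,1],
    [42,-3,0,0,1],
  ],
)

```text
time: 7.55
tool_pos: [0.5655, -0.189, 0.0502]
tool_rot: [0.692, 0.141, 0.694, -0.141]
contact_force: [-0.1, -0.2, -2.0]
gripper_width: 0.411
```

Request:
play_rows(
  plan=[
    [3,0,0,0,1],
    [6,0,0,0,1],
    [9,0,0,0,1],
    [11,0,0,0,1],
    [11,0,0,0,1],
  ],
)

```text
time: 8.18
tool_pos: [0.566, -0.1893, 0.0401]
tool_rot: [0.693, 0.141, 0.693, -0.141]
contact_force: [0.3, -0.2, -2.5]
gripper_width: 0.416
```

Run:
```python
from h import *
s=manip.state(); print(s['time'],s['tool_pos'],s['contact_force'],s['gripper_width'])
for n in ('side','wrist'):
    f=grab(n); c=cloud(f); save(f,n+'4.png')
    for a,z0,z1,rad in (('lens',.038,.09,.021),('pot',.012,.034,.034),):
        print(n,a,top_center(c,(.566,-.187),z0,z1,rad))
a=cv2.imread('pics/side4.png')[60:200,270:450]; b=cv2.imread('pics/wrist4.png')
cv2.imwrite('pics/m4.png',np.hstack([cv2.resize(a,(386,300)),cv2.resize(b[:,:],(400,300))]))
```

```text
8.175 [ 0.56602642 -0.18930289  0.04005397] [ 0.27355174 -0.22972633 -2.52387034] 0.4163979953294409
side lens (280, array([ 0.5655, -0.187 ]), 0.0211, array([ 0.5579, -0.1823,  0.067 ]))
side pot (318, array([ 0.5664, -0.1862]), 0.0281, array([ 0.5609, -0.1739,  0.0251]))
wrist lens (11880, array([ 0.566, -0.187]), 0.0211, array([ 0.5607, -0.1856,  0.0746]))
wrist pot (3279, array([ 0.5622, -0.1876]), 0.0281, array([ 0.5493, -0.1819,  0.0266]))
```

View pics/m4.png

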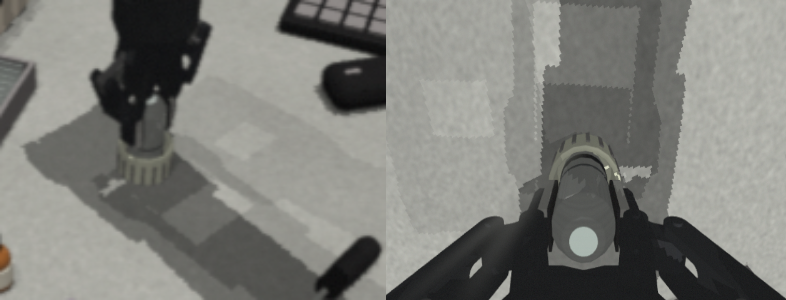

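The lens is inside the pot and still hanging, at -2.5 N. I'll lower it in small steps until it touches the floor.

Request:
play_rows(
  plan=[
    [1,0,0,0,1],
    [1,0,0,0,1],
    [1,0,0,0,1],
  ],
)

```text
time: 8.65
tool_pos: [0.5662, -0.1894, 0.0394]
tool_rot: [0.693, 0.141, 0.693, -0.141]
contact_force: [-0.0, 0.3, -1.7]
gripper_width: 0.418
```

Request:
play_rows(
  plan=[
    [1,0,0,0,1],
    [1,0,0,0,1],
    [1,0,0,0,1],
  ],
)

```text
time: 9.02
tool_pos: [0.5664, -0.1895, 0.039]
tool_rot: [0.693, 0.141, 0.693, -0.141]
contact_force: [-2.1, 1.9, 4.0]
gripper_width: 0.415
```

It's on the floor: the force went from -1.7 to +4.0 N. I'll release and retreat upward.

Request:
play_rows(
  plan=[
    [0,0,0,0,0.1],
    [0,0,0,0,0],
    [0,0,0,0,-0.3],
    [0,0,0,0,-1],
    [0,0,0,0,-1],
    [0,0,0,0,-1],
    [0,0,0,0,-1],
    [0,0,0,0,-1],
  ],
)

```text
time: 10.02
tool_pos: [0.5662, -0.1894, 0.0383]
tool_rot: [0.693, 0.141, 0.693, -0.141]
contact_force: [0.2, -0.1, -0.0]
gripper_width: 1.001
```

Request:
play_rows(
  plan=[
    [-10,0,0,0,-1],
    [-35,0,0,0,-1],
    [-70,0,0,0,-1],
    [-110,0,0,0,-1],
    [-150,0,0,0,-1],
    [-150,0,0,0,-1],
    [-150,0,0,0,-1],
  ],
)

```text
time: 10.9
tool_pos: [0.566, -0.1893, 0.1884]
tool_rot: [0.693, 0.141, 0.693, -0.141]
contact_force: [-0.8, -0.1, 0.4]
gripper_width: 1.001
```

Run:
```python
from h import *
s=manip.state(); print(s['time'],s['tool_pos'],s['contact_force'],s['gripper_width'])
for n in ('side','wrist'):
    f=grab(n); c=cloud(f); save(f,n+'5.png')
    for a,z0,z1,rad in (('lens',.038,.095,.03),('lenstop',.079,.095,.03),('pot',.012,.034,.034),):
        try: print(n,a,top_center(c,(.566,-.187),z0,z1,rad))
        except Exception: print(n,a,'none')
    if n=='side': print([top_center(c,g,.012,.09) for g in ((.632,.154),(.4715,.2605))])
a=cv2.imread('pics/side5.png'); b=cv2.imread('pics/wrist5.png')
cv2.imwrite('pics/m5.png',np.hstack([cv2.resize(a,(400,300)),cv2.resize(b,(400,300))]))
```

```text
10.9 [ 0.56602141 -0.18927976  0.18839046] [-0.78243383 -0.07458509  0.41716712] 1.0005060482353478
side lens (421, array([ 0.5679, -0.1873]), 0.0183, array([ 0.5652, -0.1792,  0.0665]))
side lenstop (116, array([ 0.5682, -0.187 ]), 0.0149, array([ 0.5676, -0.1857,  0.0828]))
side pot (338, array([ 0.5666, -0.1865]), 0.0283, array([ 0.562 , -0.1751,  0.0254]))
[(1387, array([0.6324, 0.1543]), 0.0271, array([0.624 , 0.1623, 0.0597])), (555, array([0.4723, 0.2602]), 0.0133, array([0.4694, 0.2648, 0.0592]))]
wrist lens (2080, array([ 0.5673, -0.1901]), 0.0187, array([ 0.5636, -0.1886,  0.0766]))
wrist lenstop (1142, array([ 0.5674, -0.1905]), 0.0155, array([ 0.5665, -0.1898,  0.0828]))
wrist pot (944, array([ 0.5652, -0.1885]), 0.0286, array([ 0.5553, -0.184 ,  0.0283]))
```

View pics/m5.png

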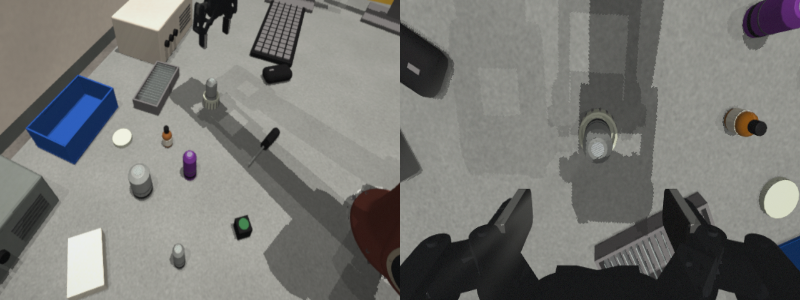

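Everything is standing: the lens top is at about 0.083 m (floor at 5 mm plus 78 mm), 2 to 3 mm off the pot's axis, and the gripper is clear.

```bash
python3 -c "
from plant import manip
manip.job_done()"
```

```text
the job is handed in; nothing more can be done
```

The medium objective (37 mm) now stands upright on the floor of the white pot, and the job is handed in. I gripped it about 53 mm above its foot and lowered it until the force showed contact (-1.7 to +4.0 N). Then I opened the gripper and backed straight up, finishing at about 11 s of the 45 s allowed.

**Last checks:**
- **Medium objective:** its top is at about 83 mm, which matches the 5 mm floor plus its 78 mm height. It is about 1.5 to 2.7 mm off the pot's axis, depending on the camera.
- **Pot and other objectives:** the pot stands upright on the bench, and the thin and wide objectives have not moved. The purple look-alike was not touched.
- **Robot:** the gripper is fully open and about 10 cm above the objective, with no contact.

No check failed. The two cameras disagreed by about 3 mm on positions, close to the stated calibration error of about 2 mm. I took each offset between lens and pot within a single view.

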